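# Set the shaker's selector by clicks and start it

### The arm

A 6-joint arm with a two-finger parallel gripper is mounted at the origin on a cart in front of the work surface, level with it; the furniture and walls round the work are solid. World frame = base frame: x ahead of the robot, y to its left, z up, the work surface at z = 0. Lengths are in m, angles in rad, forces in N, time in s.
With the tool pointing down it reaches from about 0.35 to 0.775 m from the base axis. Payload 5.5 kg.
Tool frame: the origin (TCP) lies at the very end of the fingers, on their centre line; the grasp point (between the pads) lies 19 mm behind it; z points along the fingers, y is the line along which they close (so a half turn about z gives the same grasp; the last joint's range is limited). The gripper opens to 85 mm and grips with 20 to 120 N. Pads are 22 mm wide; open, the fingers measure 114 mm over their backs; the gripper's body (76 mm by 85 mm) begins 54 mm behind the grasp point. The pads swing forward as they close: fully open they stand 13 mm farther back than shut.
Start: joints at [-1.357, 0.313, 0.046, 1.304, 0, 1.431], TCP at [0.199, -0.539, 0.231] pointing down, gripper open.
Joint ranges: [-2.76, 2.76], [-0.86, 1.69], [-1.03, 1.26], [-2.2, 2.34], [-1.47, 1.5], [-3.14, 3.14]. Speed limits (rad/s): [2.57, 2.57, 3.14, 3.14, 3.14, 3.14].

### API

Orientations are given as a unit quaternion [w, x, y, z].
In Python, from workcell import env, imaging, ticket gives the robot as it stands. The module is installed in compiled form; this text tells all that it offers.
- The arm moves only by the tool apply_moves, never from a script. Its argument "rows" is a list of rows, each an object with "xyz": the shift along the tool's x, y, z in mm, a list of three; "turn": the turn, a rotation vector about the tool's x, y, z in rad, a list of three; "grip": the opening, from 0 (shut) to 1 (fully open). A call has 1 to 12 rows; each row is the pose to reach, as a shift and turn from the pose commanded when the call began, along the tool's axes at that moment; what a row does not reach only later rows make up. A row lasts 1/12 s, in which the tool goes at most 41.7 mm and 7.16 degrees, less where a joint would pass 70% of its speed; a pose out of reach is approached as far as the arm can. A call with a gripper value outside its range is refused whole. The fingers move at their own pace and stop on an object; "force" is the grip in N (left out, the last holds). Time passes only in rows, so rows that repeat a pose let the fingers close. It gives the time, the measured TCP pose, the force, the opening and the grip force at its end, in the units of the state.
- env.get_state(): the state, without advancing time (a new reading comes with each control period).
- imaging.read_camera(name): name is "side" or "top" or "wrist"; returns a dict with "color" (384x512x3 uint8, blue, green, red), "z_map" (384x512 float32, m along the optical axis (not along the pixel's ray), 0 where there is no reading), "camera_matrix" (3x3 intrinsics, pixels), "k1" (the pictures are not rectified: a ray, as slopes to the right and down, at radius r is drawn at 1 + k1 r^2 times it, then the intrinsics apply), "view" (4x4, takes a point from world to camera coordinates). Camera axes: x right, y down, z forward; pixel columns grow to the right and rows downward; lengths in m; the calibration is good to about 2 mm. A picture is of the moment at which its call begins.
- ticket.hand_in(): hands the job in; it is judged then, once.
The state is a dict: "clock": time; "joint_pos": joint angles; "qvel": joint speeds; "tau": joint torques, N m; "tcp_pos": TCP position; "orientation": TCP orientation; "wrist_force": force on the tool from outside, world axes, zero at the start; "ft_torque": the same for the moment, N m; "finger_gap": finger opening in m; "grip_force": force on a finger pad.
Only numpy, scipy, OpenCV 4.12 (cv2) and the standard library are available. Lean on these libraries where they do the work, as an engineer would, in place of code of your own. Each camera call takes 0.05 s, during which the arm holds its last target. There are 200 camera calls.

### The job

On the platform shaker, push the lever of the black selector round with a fingertip, click by click, until it rests in the click position that has the orange sticker and points straight at it; do not take the lever between the fingers. Only then press the green start button down until it bottoms, and let go of it. Leave the dish on the platform and everything else on the bench where it is.

Things in the scene. Friction and masses are not known exactly. Their poses are not given: they have to be found in the camera images.
- selector (a joint): angle of the selector, rad, growing clockwise seen from above. Seven click positions 30 degrees (0.5236 rad) apart, 0 to 3.142, then a stop. A detent pulls it into the nearest position, also once it is pushed over the crest half-way between two; leaving one takes 3 to 4 N near the lever's end. It starts in one of the first three positions; the orange sticker is always farther clockwise
- dial_axis (a point): point on the selector's vertical axis, on the panel; turns with it: x points along the lever, z up. Black, white line on top: a hub 40 mm across, 26 mm high, with one radial lever, 12 mm wide, reaching 56 mm from the axis and standing 4 to 28 mm above the panel. Position 0 points to the shaker's left (its +y), position 3 to its back (+x)
- pointer_aim (a point): the point at which the lever points: on the panel, in the lever's line, 66 mm from the axis (10 mm beyond the lever's end); turns with the selector
- sticker_orange: round orange sticker, 15 mm across, 1 mm thick, flat on the panel at one of the selector's click positions, 66 mm from the selector's axis; origin under its centre, on the panel. The setting wanted.
- sticker_blue: round blue sticker, 15 mm across, 1 mm thick, flat on the panel at one of the selector's click positions, 66 mm from the selector's axis; origin under its centre, on the panel. Not wanted here.
- sticker_yellow: round yellow sticker, 15 mm across, 1 mm thick, flat on the panel at one of the selector's click positions, 66 mm from the selector's axis; origin under its centre, on the panel. Not wanted here.
- start_button_top (a point): centre of the top of the green round push button (28 mm across, in a black housing) at the front right of the panel; pressed straight down
- start_button (a joint): travel of the button, m: 0 up, 0.006 fully down (5 N); springs back
- shaker: white platform shaker, fixed, 280 x 240 mm, origin under its centre on the bench; x runs from its front panel to its platform (away from the robot), y to its left. Its grey panel, in the front half, is flat and level, 58 mm over the bench; the platform in the rear half has its top 75 mm over the bench
- dish_center (a point): centre of a clear round dish, 90 mm across, 12 mm high, standing loose on the shaker's platform; not to be moved
- tape: roll of paper tape, 72 mm across, 18 mm high, loose, right of the shaker; origin at its underside's centre; not to be moved
- marker_pen: marker pen with black cap, 135 mm long, 17 mm thick, lying loose left of the shaker; not to be moved
- glass_beaker: clear beaker, 67 x 78 x 83 mm, standing loose left of the shaker; origin at its underside's centre; not to be moved
- film: roll of white film, 36 mm across, 104 mm high, standing loose right of the shaker; origin at its underside's centre; not to be moved

How it is judged:
On the way, in this order (a step that is already met when the one before it is completed fails the run):
1. the selector rests in the click position of the orange sticker (horizontal distance between pointer_aim and sticker_orange below 0.008 m and velocity of joint selector below 0.3 rad/s), for 0.2 s.
2. with the selector there, the start button is pressed down (horizontal distance between pointer_aim and sticker_orange below 0.008 m and value of joint start_button above 0.0045 m), for 0.05 s.
At the end, for the whole second after the job is handed in: The selector points at the orange sticker (its aim point within 8 mm of the sticker's centre), the start button has been pressed at least 4.5 mm after that and is up again, and dish, tape, pen, beaker and film roll are within 15 mm of where they stood (horizontal distance between pointer_aim and sticker_orange below 0.008 m and value of joint start_button below 0.0015 m and distance of each of dish_center, tape, marker_pen, glass_beaker, film from where it was at the start of the episode below 0.015 m); the robot touches nothing.
It fails at once if the start button is pressed (more than 3 mm) while the selector is not at the orange sticker (horizontal distance between pointer_aim and sticker_orange above 0.012 m and value of joint start_button above 0.003 m).
It fails at once if the selector's lever is taken between the fingers (y of the grasp point in the frame of dial_axis between -0.005 and 0.005 m and x of the grasp point in the frame of dial_axis between -0.02 and 0.06 m and z of the grasp point in the frame of dial_axis below 0.034 m).
It fails at once if the dish or another loose thing is shifted or lifted more than 20 mm (distance of any of dish_center, tape, marker_pen, glass_beaker, film from where it was at the start of the episode above 0.02 m).
It also fails if it takes over 56 s, if anything falls off the work surface, if the arm or the gripper's body presses on something with over 40 N, if the wrist force passes 120 N, or if a joint passes its speed limit or range.

## Working session

There is one attempt and no reset: what is moved stays moved. The work goes in short steps, Python scripts to look and compute and a tool call to move; the robot and the scene stay as the last step left them, time stands still between calls to the robot, and variables do not carry over. Pictures are saved under pics/ and viewed, at most 10 in all, crops included, and the job is handed in when it is done.

Besides the shell and the picture viewer there is one more tool, called after ">>>" in YAML: its name, and indented under it one key for each argument. apply_moves: Moves the arm, as the interface text tells. Its arguments: {"type":"object","properties":{"rows":{"type":"array"},"force":{"type":"number"}},"required":["rows"]}

```bash
mkdir -p pics; cat > h.py <<'E'
import numpy as np, cv2
from workcell import env, imaging
def world(c,u,v,z=None):
    """pixel -> world; by depth, or on plane z"""
    K=c['camera_matrix'];d=np.array([c['k1'],0,0,0,0.])
    p=cv2.undistortPoints(np.array([[[u,v]]],float),K,d)[0,0]
    V=np.array(c['view']);R,t=V[:3,:3],V[:3,3]
    r=R.T@np.array([p[0],p[1],1]);o=-R.T@t
    s=c['z_map'][int(round(v)),int(round(u))] if z is None else (z-o[2])/r[2]
    return o+s*r
E
python3 - <<'E'
from h import *
s=env.get_state();print(s)
for n in('top','side'):
    c=imaging.read_camera(n);np.savez('pics/'+n+'0.npz',**c);cv2.imwrite(f'pics/{n}0.png',c['color'])
    print(n,c['camera_matrix'].tolist(),c['k1'],np.round(c['view'],3).tolist())
    if n=='top': cv2.imwrite('pics/top0.png',cv2.resize(c['color'],(768,576)))
E
```

```text
{'clock': 0.0, 'joint_pos': array([-1.35661672e+00,  3.14000480e-01,  4.49480641e-02,  1.30359678e+00,
       -1.59439932e-05,  1.43118499e+00]), 'qvel': array([ 3.16674119e-04, -5.73491308e-05, -2.92224118e-04,  5.79175355e-04,
        1.75891063e-03,  2.51431531e-04]), 'tau': array([-4.75561239e-05, -4.80627394e+01,  2.98533136e+01,  1.95155467e-02,
       -1.43738439e-04,  9.92702454e-08]), 'tcp_pos': array([ 0.19907999, -0.53887674,  0.23039619]), 'orientation': array([-9.25492720e-04,  9.84394330e-01,  1.75974275e-01, -4.24997308e-05]), 'wrist_force': array([0.34166196, 0.23857504, 0.05222175]), 'ft_torque': array([ 6.57069416e-04, -3.29354014e-02, -1.36785456e-05]), 'grip_force': 0.0, 'finger_gap': 0.08515428829529084}
top [[491.043070733937, 0.0, 246.30991205293634], [0.0, 491.043070733937, 199.30462811240034], [0.0, 0.0, 1.0]] -0.025038339681580268 [[-0.029, -1.0, -0.009, -0.041], [-0.986, 0.03, -0.164, 0.589], [0.165, 0.005, -0.986, 1.289], [0.0, 0.0, 0.0, 1.0]]
side [[461.64303729524, 0.0, 254.78983465699457], [0.0, 461.64303729524, 195.70356086714077], [0.0, 0.0, 1.0]] -0.12584971310175208 [[-0.998, -0.067, -0.019, 0.561], [-0.015, 0.465, -0.885, 0.118], [0.068, -0.883, -0.465, 1.218], [0.0, 0.0, 0.0, 1.0]]
```

View pics/top0.png

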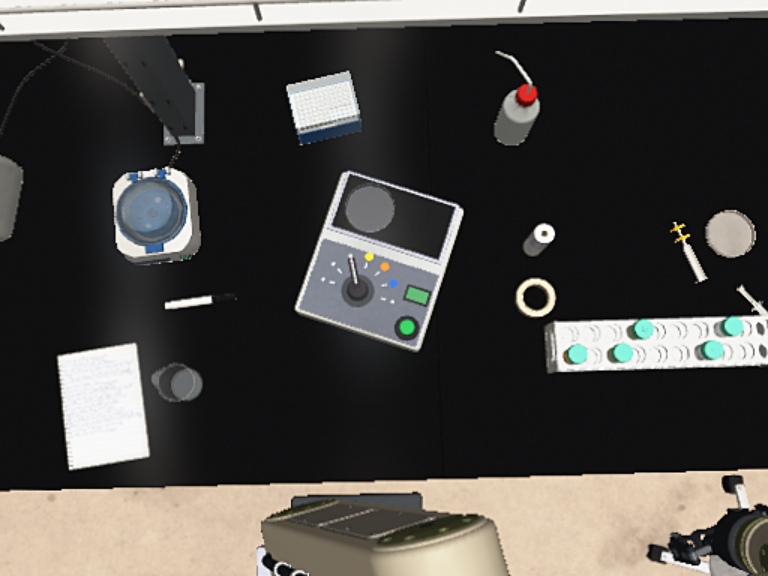

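View pics/side0.png

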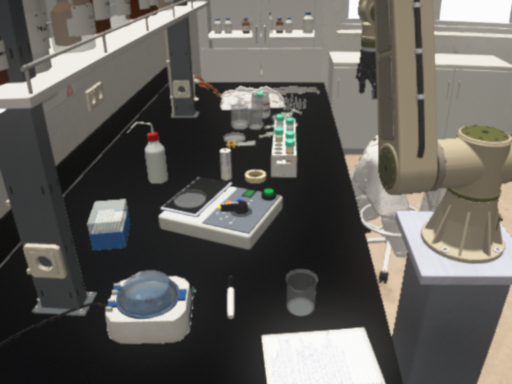

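The top view shows the shaker with its selector at about (357,290) of the enlarged image and the lever pointing to about (351,257). The stickers are yellow (369,257), orange (385,267) and blue (393,284), and the green button is at (407,327). The side view agrees. Next I'll measure them.

```bash
python3 - <<'E'
from h import *
c=dict(np.load('pics/top0.npz'));hsv=cv2.cvtColor(c['color'],cv2.COLOR_BGR2HSV)
P={}
for n,lo,hi,box,z in [('orange',(8,150,120),(20,255,255),(150,300,140,240),.059),('yellow',(22,150,120),(34,255,255),(150,300,140,240),.059),('blue',(100,150,120),(125,255,255),(200,300,160,240),.059),('green',(45,170,100),(80,255,255),(258,285,208,232),None)]:
    m=cv2.inRange(hsv,lo,hi);k=np.zeros_like(m);k[box[2]:box[3],box[0]:box[1]]=1;m*=k
    v,u=np.nonzero(m);u,v=u.mean(),v.mean();P[n]=world(c,u,v,z);print(n,len(k.nonzero()[0]),(m>0).sum(),u,v,P[n],world(c,u,v))
# shaker outline corners (px in 768 picture)
v=hsv;bx=c['color'][110:240,190:315]
for a in [(233,193),(250,205),(215,195)]: print(a,world(c,*a))
m=cv2.inRange(c['color'],(90,90,90),(255,255,255))
# lever/hub: points by depth above panel
pts=[]
for y in range(155,215):
  for x in range(205,275):
    w=world(c,x,y)
    if 0.076<w[2]<0.1: pts.append([x,y,*w])
pts=np.array(pts);print(len(pts))
for p in P: pass
# sticker circle: centre from 3 stickers radius .066, on robot side
o,yl,b=(P[k][:2] for k in('orange','yellow','blue'))
from scipy.optimize import least_squares
r=least_squares(lambda q:[np.hypot(*(s-q))-.066 for s in(o,yl,b)],o-[.05,-.02]);q=r.x;print('axis',q,r.fun)
for s in(yl,o,b): print('ang',np.degrees(np.arctan2(*(s-q)[::-1])))
d=pts[:,2:4]-q;rr=np.hypot(d[:,0],d[:,1]);f=(rr>.025)&(rr<.06)&(pts[:,4]>.079)
print(f.sum(),'lever ang',np.degrees(np.arctan2(d[f,1].mean(),d[f,0].mean())),rr[f].max(),'hub mean',pts[rr<.02,2:].mean(0))
big=cv2.resize(c['color'][140:245,190:320],(780,630),interpolation=cv2.INTER_CUBIC)[:600];cv2.imwrite('pics/crop1.png',big)
E
```

```text
orange 15000 23 256.0869565217391 177.2173913043478 [ 0.64612676 -0.08646495  0.059     ] [ 0.64628915 -0.0864779   0.05823717]
yellow 15000 20 245.75 170.75 [ 0.66501382 -0.05884519  0.059     ] [ 0.66265704 -0.05888795  0.06936823]
blue 8000 20 261.75 188.25 [ 0.61510706 -0.10083855  0.059     ] [ 0.61555026 -0.10090404  0.05665728]
green 648 78 271.0 217.62820512820514 [ 0.5314013  -0.12198405  0.0804514 ] [ 0.5314013  -0.12198405  0.0804514 ]
(233, 193) [ 0.59969375 -0.02338872  0.08493297]
(250, 205) [ 0.57016988 -0.06761513  0.0586884 ]
(215, 195) [0.60069034 0.02644465 0.05717555]
320
axis [ 0.60320993 -0.03604324] [ 0.00021331 -0.00012398 -0.00012152]
ang -20.251048358341656
ang -49.596971340749555
ang -79.59574751122317
48 lever ang 9.952934654847747 0.055316271518351876 hub mean [ 0.60243642 -0.0363357   0.08400283]
```

View pics/crop1.png

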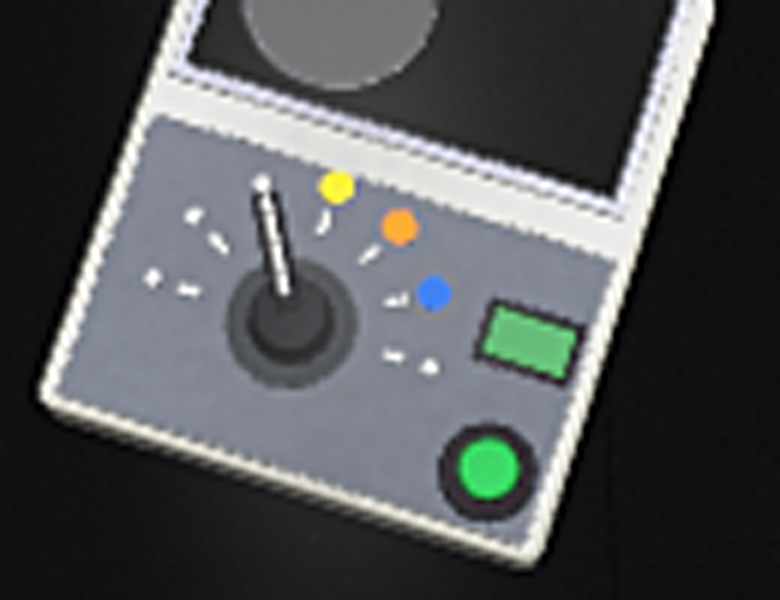

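The close-up shows the lever at position 2 (world angle about 10°) with orange at position 4 (about -50°), so two clicks clockwise. The axis is at about (0.603,-0.036) and the button top at about (0.531,-0.122,0.080). I'll shut the fingers and travel at height to the counter-clockwise side of the lever.

>>> apply_moves:
  rows:
    - {"xyz": [588, -358, 0], "turn": [0, 0, -0.867], "grip": 0}
    - {"xyz": [588, -358, 0], "turn": [0, 0, -0.867], "grip": 0}
    - {"xyz": [588, -358, 0], "turn": [0, 0, -0.867], "grip": 0}
    - {"xyz": [588, -358, 0], "turn": [0, 0, -0.867], "grip": 0}
    - {"xyz": [588, -358, 0], "turn": [0, 0, -0.867], "grip": 0}
    - {"xyz": [588, -358, 0], "turn": [0, 0, -0.867], "grip": 0}
    - {"xyz": [588, -358, 0], "turn": [0, 0, -0.867], "grip": 0}
    - {"xyz": [588, -358, 0], "turn": [0, 0, -0.867], "grip": 0}
    - {"xyz": [588, -358, 0], "turn": [0, 0, -0.867], "grip": 0}
    - {"xyz": [588, -358, 0], "turn": [0, 0, -0.867], "grip": 0}
    - {"xyz": [588, -358, 0], "turn": [0, 0, -0.867], "grip": 0}
    - {"xyz": [588, -358, 0], "turn": [0, 0, -0.867], "grip": 0}

```text
clock: 1.1
tcp_pos: [0.5105, -0.1455, 0.2311]
orientation: [-0.0, 0.819, 0.573, -0.0]
wrist_force: [0.1, -0.6, -0.1]
finger_gap: 0.0
grip_force: 0.0
```

>>> apply_moves:
  rows:
    - {"xyz": [177, 59, 0], "turn": [0, 0, 0], "grip": 0}
    - {"xyz": [177, 59, 0], "turn": [0, 0, 0], "grip": 0}
    - {"xyz": [177, 59, 0], "turn": [0, 0, 0], "grip": 0}
    - {"xyz": [177, 59, 0], "turn": [0, 0, 0], "grip": 0}
    - {"xyz": [177, 59, 0], "turn": [0, 0, 0], "grip": 0}
    - {"xyz": [177, 59, 0], "turn": [0, 0, 0], "grip": 0}
    - {"xyz": [177, 59, 0], "turn": [0, 0, 0], "grip": 0}
    - {"xyz": [177, 59, 0], "turn": [0, 0, 0], "grip": 0}

```text
clock: 1.77
tcp_pos: [0.6252, -0.0017, 0.2307]
orientation: [-0.0, 0.819, 0.573, -0.001]
wrist_force: [-0.1, 0.1, -0.9]
finger_gap: 0.0006
grip_force: 0.0
```

```bash
python3 - <<'E'
from h import *
s=env.get_state();print(s['clock'],s['tcp_pos'],s['orientation'],s['joint_pos'])
c=imaging.read_camera('wrist');cv2.imwrite('pics/wr1.png',c['color'])
hsv=cv2.cvtColor(c['color'],cv2.COLOR_BGR2HSV)
for n,lo,hi in [('orange',(8,150,120),(20,255,255)),('yellow',(22,150,120),(34,255,255)),('blue',(100,150,120),(125,255,255)),('green',(45,170,100),(80,255,255))]:
    m=cv2.inRange(hsv,lo,hi);k,l,st,ce=cv2.connectedComponentsWithStats(m)
    for i in range(1,k):
        if st[i,4]>60: print(n,st[i,4],ce[i],world(c,*ce[i],.059),world(c,*ce[i]))
E
```

```text
1.7667 [ 0.62521107 -0.00174034  0.2306512 ] [-3.63866949e-04  8.19389922e-01  5.73235993e-01 -7.21557055e-04] [-1.30879735e-01  4.15133675e-01  1.92209083e-01  1.34942755e+00
 -4.37734757e-04  1.78981341e+00]
orange 111 [297.07207207 235.09009009] [ 0.643952   -0.08575757  0.059     ] [ 0.64392678 -0.08627817  0.05795076]
```

View pics/wr1.png

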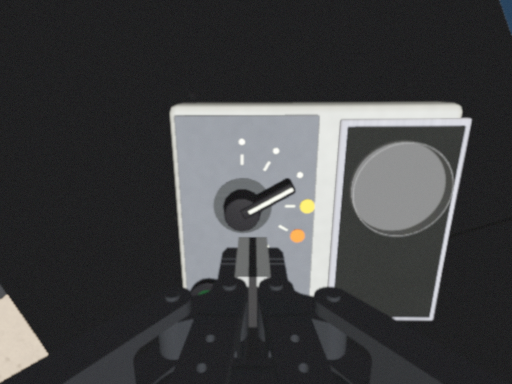

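The wrist view shows the lever at position 2 next to yellow at (308,207), with orange at (297,236). The fingers are shut and clear of the lever on its counter-clockwise side. I'll descend now.

>>> apply_moves:
  rows:
    - {"xyz": [4, 0, 40], "turn": [0, 0, 0], "grip": 0}
    - {"xyz": [4, 0, 80], "turn": [0, 0, 0], "grip": 0}
    - {"xyz": [4, 0, 115], "turn": [0, 0, 0], "grip": 0}
    - {"xyz": [4, 0, 135], "turn": [0, 0, 0], "grip": 0}
    - {"xyz": [4, 0, 148], "turn": [0, 0, 0], "grip": 0}
    - {"xyz": [4, 0, 158], "turn": [0, 0, 0], "grip": 0}
    - {"xyz": [4, 0, 158], "turn": [0, 0, 0], "grip": 0}
    - {"xyz": [4, 0, 158], "turn": [0, 0, 0], "grip": 0}

```text
clock: 2.48
tcp_pos: [0.627, 0.0013, 0.0737]
orientation: [0.0, 0.82, 0.573, -0.0]
wrist_force: [0.3, -1.0, -0.1]
finger_gap: -0.0002
grip_force: 0.0
```

>>> apply_moves:
  rows:
    - {"xyz": [-3.5, 8.5, 0], "turn": [0, 0, 0], "grip": 0}
    - {"xyz": [-5.5, 12, 0], "turn": [0, 0, 0], "grip": 0}
    - {"xyz": [-7.5, 15, 0], "turn": [0, 0, 0], "grip": 0}
    - {"xyz": [-10, 18, 0], "turn": [0, 0, 0], "grip": 0}
    - {"xyz": [-12.5, 21, 0], "turn": [0, 0, 0], "grip": 0}
    - {"xyz": [-15, 23.5, 0], "turn": [0, 0, 0], "grip": 0}
    - {"xyz": [-17.5, 25.5, 0], "turn": [0, 0, 0], "grip": 0}
    - {"xyz": [-20, 27.5, 0], "turn": [0, 0, 0], "grip": 0}
    - {"xyz": [-22.5, 29, 0], "turn": [0, 0, 0], "grip": 0}
    - {"xyz": [-22.5, 29, 0], "turn": [0, 0, 0], "grip": 0}
    - {"xyz": [-22.5, 29, 0], "turn": [0, 0, 0], "grip": 0}

```text
clock: 3.4
tcp_pos: [0.6469, -0.0293, 0.0733]
orientation: [0.0, 0.82, 0.573, -0.0]
wrist_force: [0.5, 0.0, -1.0]
finger_gap: 0.0003
grip_force: 0.0
```

```bash
python3 - <<'E'
from h import *
s=env.get_state();print(s['clock'],s['tcp_pos'],s['wrist_force'])
c=imaging.read_camera('wrist');cv2.imwrite('pics/wr2.png',c['color'])
E
```

```text
3.4 [ 0.64691395 -0.0292889   0.07328248] [ 0.50779507  0.03182447 -1.02775925]
```

View pics/wr2.png

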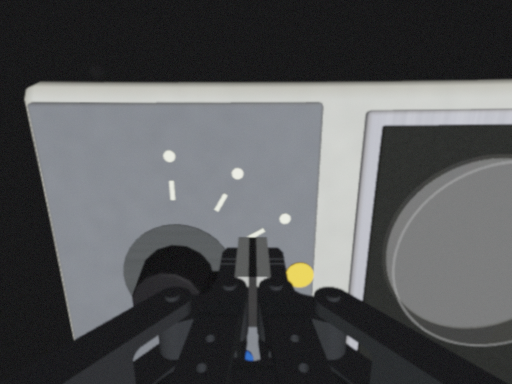

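The position-2 tick is now free at (257,233) and the lever is hidden behind the finger. It should be at position 3, and there is no contact force. Next is the second click.

>>> apply_moves:
  rows:
    - {"xyz": [-2.5, 1, 0], "turn": [0, 0, 0], "grip": 0}
    - {"xyz": [-5, 2, 0], "turn": [0, 0, 0], "grip": 0}
    - {"xyz": [-7.5, 3, 0], "turn": [0, 0, 0], "grip": 0}
    - {"xyz": [-10, 4, 0], "turn": [0, 0, 0], "grip": 0}
    - {"xyz": [-12.5, 4.5, 0], "turn": [0, 0, 0], "grip": 0}
    - {"xyz": [-15, 5, 0], "turn": [0, 0, 0], "grip": 0}
    - {"xyz": [-17, 5, 0], "turn": [0, 0, 0], "grip": 0}
    - {"xyz": [-18.5, 5, 0], "turn": [0, 0, 0], "grip": 0}
    - {"xyz": [-18.5, 5, 0], "turn": [0, 0, 0], "grip": 0}
    - {"xyz": [-18.5, 5, 0], "turn": [0, 0, 0], "grip": 0}

```text
clock: 4.28
tcp_pos: [0.6452, -0.0485, 0.0734]
orientation: [0.0, 0.82, 0.573, -0.0]
wrist_force: [-0.1, 0.3, 0.0]
finger_gap: 0.0001
grip_force: 0.0
```

```bash
python3 - <<'E'
from h import *
s=env.get_state();print(s['clock'],s['tcp_pos'],s['wrist_force'])
c=imaging.read_camera('top');cv2.imwrite('pics/top2.png',cv2.resize(c['color'][130:245,180:320],(700,575),interpolation=cv2.INTER_CUBIC))
E
```

```text
4.2833 [ 0.64521488 -0.04848685  0.07335219] [-0.11750381  0.27974898  0.01855765]
```

View pics/top2.png

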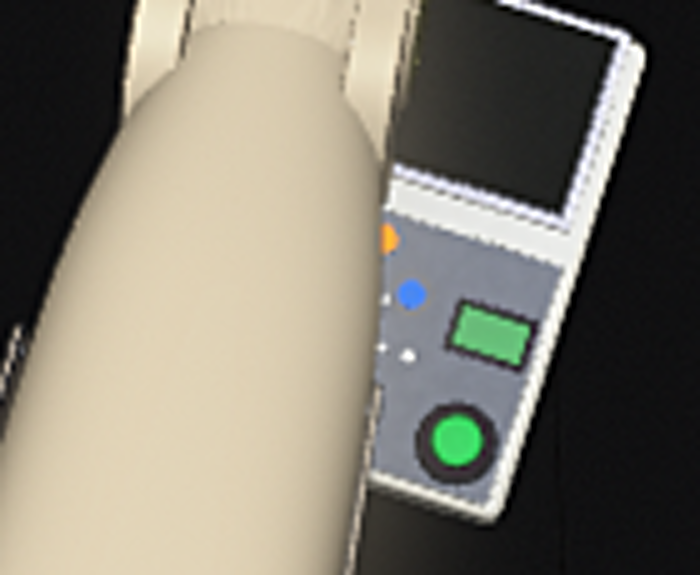

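The arm hides the lever here; only the edge of orange (388,240) and blue (411,294) show. I'll back off and rise for a check with the wrist camera.

>>> apply_moves:
  rows:
    - {"xyz": [8, 0, 0], "turn": [0, 0, 0], "grip": 0}
    - {"xyz": [8, 0, -30], "turn": [0, 0, 0], "grip": 0}
    - {"xyz": [20, 0, -70], "turn": [0, 0, 0], "grip": 0}
    - {"xyz": [40, 0, -105], "turn": [0, 0, 0], "grip": 0}
    - {"xyz": [60, 0, -125], "turn": [0, 0, 0], "grip": 0}
    - {"xyz": [60, 0, -125], "turn": [0, 0, 0], "grip": 0}
    - {"xyz": [60, 0, -125], "turn": [0, 0, 0], "grip": 0}

```text
clock: 4.92
tcp_pos: [0.667, 0.0098, 0.1999]
orientation: [0.001, 0.819, 0.574, 0.001]
wrist_force: [-0.4, 0.2, -0.6]
finger_gap: 0.0
grip_force: 0.0
```

```bash
python3 - <<'E'
from h import *
s=env.get_state();print(s['clock'],s['tcp_pos'],s['wrist_force'])
c=imaging.read_camera('wrist');np.savez('pics/wr3.npz',**c);cv2.imwrite('pics/wr3.png',c['color'])
E
```

```text
4.9167 [0.66700786 0.00981869 0.19993636] [-0.37739776  0.23854297 -0.64542455]
```

View pics/wr3.png

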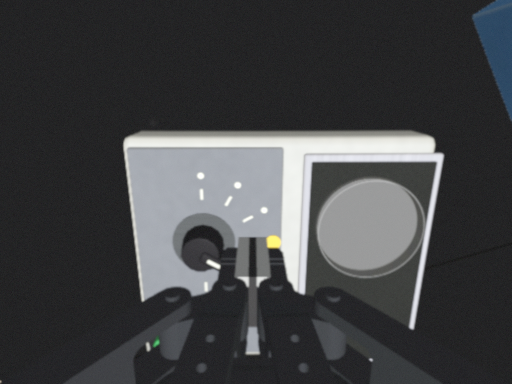

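The lever's white line runs from (207,261) towards (220,267), about 30° clockwise of straight back, which fits position 4. I'll move above the button and verify from the top camera.

>>> apply_moves:
  rows:
    - {"xyz": [-34, -17, 0], "turn": [0, 0, 0], "grip": 0}
    - {"xyz": [-68, -33, 0], "turn": [0, 0, 0], "grip": 0}
    - {"xyz": [-102, -50, 0], "turn": [0, 0, 0], "grip": 0}
    - {"xyz": [-136, -66, 0], "turn": [0, 0, 0], "grip": 0}
    - {"xyz": [-170.5, -82.5, 0], "turn": [0, 0, 0], "grip": 0}
    - {"xyz": [-170.5, -82.5, 0], "turn": [0, 0, 0], "grip": 0}
    - {"xyz": [-170.5, -82.5, 0], "turn": [0, 0, 0], "grip": 0}
    - {"xyz": [-170.5, -82.5, 0], "turn": [0, 0, 0], "grip": 0}

```text
clock: 5.63
tcp_pos: [0.5289, -0.1238, 0.197]
orientation: [-0.001, 0.82, 0.572, -0.0]
wrist_force: [1.1, 0.3, 0.5]
finger_gap: 0.0003
grip_force: 0.0
```

```bash
python3 - <<'E'
from h import *
s=env.get_state();print(s['clock'],s['tcp_pos'],s['wrist_force'])
c=imaging.read_camera('top');a=cv2.resize(c['color'][130:245,180:320],(490,402),interpolation=cv2.INTER_CUBIC)
w=imaging.read_camera('wrist');b=cv2.resize(w['color'],(300,225))
o=np.zeros((402,800,3),np.uint8);o[:,:490]=a;o[:225,500:]=b;cv2.imwrite('pics/chk.png',o)
E
```

```text
5.6333 [ 0.52889855 -0.12380289  0.19704739] [1.05903594 0.29011788 0.45157413]
```

View pics/chk.png

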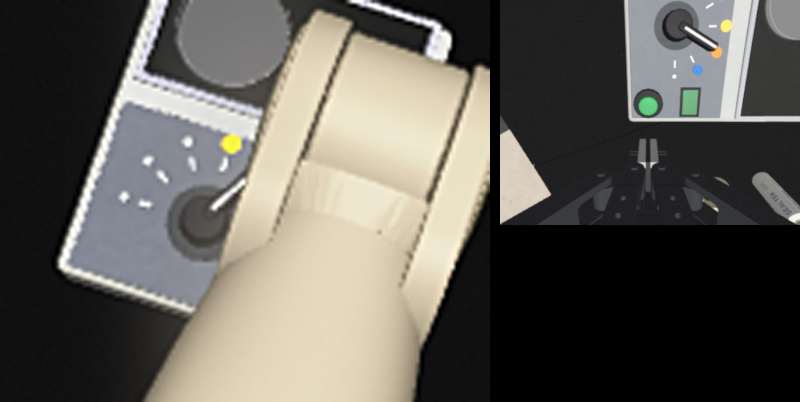

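The wrist inset shows the lever pointing straight at the orange sticker (717,51), with the green button at (648,105) in line with the fingers. Now I'll press.

>>> apply_moves:
  rows:
    - {"xyz": [2, 1.5, 35], "turn": [0, 0, 0], "grip": 0}
    - {"xyz": [2, 1.5, 70], "turn": [0, 0, 0], "grip": 0}
    - {"xyz": [2, 1.5, 95], "turn": [0, 0, 0], "grip": 0}
    - {"xyz": [2, 1.5, 108], "turn": [0, 0, 0], "grip": 0}
    - {"xyz": [2, 1.5, 113], "turn": [0, 0, 0], "grip": 0}
    - {"xyz": [2, 1.5, 116], "turn": [0, 0, 0], "grip": 0}
    - {"xyz": [2, 1.5, 119], "turn": [0, 0, 0], "grip": 0}
    - {"xyz": [2, 1.5, 121], "turn": [0, 0, 0], "grip": 0}
    - {"xyz": [2, 1.5, 121], "turn": [0, 0, 0], "grip": 0}
    - {"xyz": [2, 1.5, 121], "turn": [0, 0, 0], "grip": 0}

```text
clock: 6.57
tcp_pos: [0.5327, -0.122, 0.0784]
orientation: [0.001, 0.819, 0.573, 0.001]
wrist_force: [0.5, 2.0, 3.3]
finger_gap: 0.0001
grip_force: 1.1
```

>>> apply_moves:
  rows:
    - {"xyz": [0, 0, 1.5], "turn": [0, 0, 0], "grip": 0}
    - {"xyz": [0, 0, 3], "turn": [0, 0, 0], "grip": 0}
    - {"xyz": [0, 0, 4], "turn": [0, 0, 0], "grip": 0}
    - {"xyz": [0, 0, 4], "turn": [0, 0, 0], "grip": 0}

```text
clock: 6.9
tcp_pos: [0.5328, -0.1222, 0.0741]
orientation: [0.001, 0.819, 0.573, 0.001]
wrist_force: [0.8, 2.5, 6.2]
finger_gap: -0.0001
grip_force: 2.5
```

>>> apply_moves:
  rows:
    - {"xyz": [0, 0, 1.5], "turn": [0, 0, 0], "grip": 0}
    - {"xyz": [0, 0, 2.5], "turn": [0, 0, 0], "grip": 0}
    - {"xyz": [0, 0, 2.5], "turn": [0, 0, 0], "grip": 0}
    - {"xyz": [0, 0, 2.5], "turn": [0, 0, 0], "grip": 0}

```text
clock: 7.23
tcp_pos: [0.5329, -0.1222, 0.0738]
orientation: [0.001, 0.819, 0.573, 0.001]
wrist_force: [-4.7, 4.2, 20.5]
finger_gap: -0.0001
grip_force: 10.5
```

It bottomed: 20 N and no further travel. Releasing.

>>> apply_moves:
  rows:
    - {"xyz": [0, 0, -8], "turn": [0, 0, 0], "grip": 0}
    - {"xyz": [0, 0, -30], "turn": [0, 0, 0], "grip": 0}
    - {"xyz": [0, 0, -65], "turn": [0, 0, 0], "grip": 0}
    - {"xyz": [-20, -30, -100], "turn": [0, 0, 0], "grip": 0}
    - {"xyz": [-40, -50, -120], "turn": [0, 0, 0], "grip": 0}
    - {"xyz": [-40, -50, -120], "turn": [0, 0, 0], "grip": 0}
    - {"xyz": [-40, -50, -120], "turn": [0, 0, 0], "grip": 0}
    - {"xyz": [-40, -50, -120], "turn": [0, 0, 0], "grip": 0}
    - {"xyz": [-40, -50, -120], "turn": [0, 0, 0], "grip": 0}

```text
clock: 7.98
tcp_pos: [0.4711, -0.1424, 0.1896]
orientation: [-0.001, 0.819, 0.573, -0.0]
wrist_force: [-0.3, 0.5, -0.1]
finger_gap: -0.0001
grip_force: 0.0
```

```bash
python3 - <<'E'
from h import *
s=env.get_state();print(s['clock'],s['tcp_pos'],s['wrist_force'])
cv2.imwrite('pics/end.png',imaging.read_camera('wrist')['color'])
E
```

```text
7.9833 [ 0.47110138 -0.14239487  0.18955237] [-0.2967898   0.53184264 -0.09831383]
```

View pics/end.png

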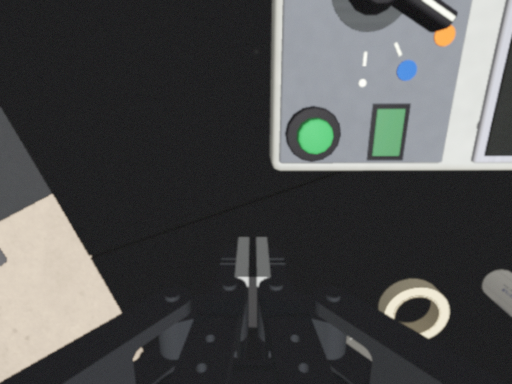

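The lever still points at orange (445,35), the button at (316,136) is free, and the tape and film are untouched. Handing in.

```bash
python3 -c "
from workcell import ticket
print(ticket.hand_in())"
```

```text
the job is handed in; nothing more can be done
None
```

The job is handed in (no verdict was returned): I pushed the selector two clicks to the orange sticker with the shut fingertips, then pressed the start button until it bottomed and let go; the last picture shows the lever still on orange and the tape and film roll untouched, and the arm went nowhere near the dish, pen or beaker.

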